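# Stand up the fallen process tank and scrub it out

### The arm

A 7-joint arm with a two-finger parallel gripper is mounted at the origin on the work surface. World frame = base frame: x ahead of the robot, y to its left, z up, the work surface at z = 0. Lengths are in m, angles in rad, forces in N, time in s.
With the tool pointing down it reaches from about 0.4 to 0.9 m from the base axis. Payload 5.5 kg.
Tool frame: the origin (TCP) lies at the very end of the fingers, on their centre line; the grasp point (between the pads) lies 19 mm behind it; z points along the fingers, y is the line along which they close (so a half turn about z gives the same grasp; the last joint's range is limited). The gripper opens to 85 mm and grips with 20 to 120 N. Pads are 22 mm wide; open, the fingers measure 114 mm over their backs; the gripper's body (76 mm by 85 mm) begins 54 mm behind the grasp point. The pads swing forward as they close: fully open they stand 13 mm farther back than shut.
Start: joints at [1.507, 0.501, -0.427, 1.55, 0.221, 1.138, -0.21], TCP at [0.209, -0.616, 0.209] pointing down, gripper open.
Joint ranges: [-2.88, 2.88], [-0.31, 2.03], [-1.54, 1.56], [0.2, 2.42], [-1.41, 4.55], [0.19, 2.02], [-2.57, 2.57]. Speed limits (rad/s): [2.57, 2.57, 3.14, 3.14, 3.14, 3.14, 3.14].

### API

Orientations are given as [roll, pitch, yaw] about the fixed x, y, z axes, in that order (R = Rz(yaw) Ry(pitch) Rx(roll)).
In Python, from rig import r gives the robot as it stands. The module is installed in compiled form; this text tells all that it offers.
- The arm moves only by the tool send_rows, never from a script. Its argument "deltas" is a list of rows, each an object with "dp": the shift along the tool's x, y, z as a fraction of full scale, a list of three; "rot": the turn, a rotation vector about the tool's x, y, z as a fraction of full scale, a list of three; "gripper": the closure, from -1 (fully open) to 1 (shut). In form: [{"dp": [tx, ty, tz], "rot": [ax, ay, az], "gripper": gripper}, ...]. A call has 1 to 10 rows; each row shifts and turns the commanded pose from where the row before left it, along the tool's axes as they then stand; what a row does not reach is not made up. Full scale, the value 1, is 5 cm for a shift and 2 rad for a turn. A row lasts 1/8 s, in which the tool goes at most 62.5 mm and 10.7 degrees, less where a joint would pass 70% of its speed; a pose out of reach is approached as far as the arm can. A call with a number of a shift or a turn outside -1 to 1 is refused whole. A call with a gripper value outside its range is refused whole. The fingers move at their own pace and stop on an object; "force" is the grip in N (left out, the last holds). Time passes only in rows, so rows that do not move let the fingers close. It gives the time, the measured TCP pose, the force, the opening and the grip force at its end, in the units of the state.
- r.get_obs(): the state, without advancing time (a new reading comes with each control period).
- r.read_camera(name): name is "scene" or "top" or "wrist"; returns the picture (420x560x3 uint8, red, green, blue); there is no depth.
- r.camera_info(name): a dict with "intrinsics" (3x3 intrinsics, pixels), "eye" and "attitude" of the camera in the world; the wrist camera has in their place "tool_from_camera" (4x4, takes a point from camera to tool coordinates, whose origin is the TCP and whose axes are the flange's). Camera axes: x right, y down, z forward; pixel columns grow to the right and rows downward; lengths in m; the calibration is good to about 2 mm. A picture is of the moment at which its call begins: read the wrist's pose just before it. camera_info takes no time and is no camera call.
- r.close_job(): hands the job in; it is judged then, once.
The state is a dict: "t": time; "joint_pos": joint angles; "qd": joint speeds; "tau": joint torques, N m; "position": TCP position; "tcp_rot": TCP orientation; "wrist_force": force on the tool from outside, world axes, zero at the start; "moment": the same for the moment, N m; "width": finger opening in m; "gripper_force": force on a finger pad.
Only numpy, scipy, OpenCV 4.12 (cv2) and the standard library are available. Lean on these libraries where they do the work, as an engineer would, in place of code of your own. Each camera call takes 0.05 s, during which the arm holds its last target. There are 200 camera calls.

### The job

The larger of the two white square process tanks has fallen on its side: stand it up on its base where it is and let go, easing it down all the way instead of letting it drop over. Then take the round brush from the rack and scrub the tank's inside with three strokes, each going down until the brush gently touches the bottom and back up at least half the tank's depth, and hang the brush back in its free place on the rack. Leave the tank standing and the other things where they are.

Things in the scene. Friction and masses are not known exactly. Their poses are not given: they have to be found in the camera images.
- tank: White open square tank, grey band round its rim, 100 x 100 mm outside, 120 mm high, walls and floor 4 mm thick, about 0.3 kg. Origin: centre of its underside; its z axis runs from the base to the open mouth, x and y are square to its walls. It starts lying on its -x wall (x axis up), mouth roughly to the robot's right (world -y, within 26 degrees).
- brush: Round scrubbing brush hanging upright by its collar. Origin: centre of the collar's underside, z up along the handle. Collar 32 mm across, 6 mm thick; above it a cylindrical handle 18 mm across up to z = 80 mm; below it a shaft 7 mm across down to z = -80 mm, then the cylindrical brush head 35 to 38 mm across down to z = -135 mm. About 90 g.
- brush_tip (a point): Centre of the brush head's lower end (brush z = -135 mm). The bristles are springy: under a push of 2 to 6 N the head gives way up to 10 mm along the handle, then it is hard.
- paddle: Tool with the same handle, collar and shaft as the brush, but a flat paddle 34 x 4 x 55 mm below; it hangs in the other place of the rack. Origin: collar's underside.
- rack: Fixed steel rack: base plate 130 x 240 x 10 mm, two posts and a cross bar along its +x side (bar top 170 mm high), two horizontal forks that point to the rack's -x and are open at that end. Origin: centre of the base's underside. Which tool hangs in which fork varies.
- slot_a (a point): Hanging place of the fork at rack y = +55 mm: centre of the gap, at the height of the prongs' tops (170 mm). Two prongs 8 mm wide and 8 mm thick with a 14 mm gap, reaching 30 mm from here to the open end (rack -x) and 49 mm back to the bar.
- slot_b (a point): The same for the fork at rack y = -55 mm.
- spare_tank: Smaller white open square tank standing upright, 75 x 75 x 85 mm high. Origin: centre of its underside.
- bottle: Amber bottle with black cap, 60 mm across, 140 mm high, standing. Origin: centre of its underside.
- carrier: White wafer carrier with dark wafers, 120 x 122 x 98 mm high. Origin: centre of its underside.
- wafer_box: Flat round grey wafer box, 116 mm across, 24 mm high. Origin: centre of its underside.
- beaker: Glass beaker 64 mm across, 85 mm high, standing. Origin: centre of its underside.

How it is judged:
On the way, in this order (a step that is already met when the one before it is completed fails the run):
1. the fallen tank stands upright on its base, at rest, no longer touched by the robot (angle between tank's own z axis and vertical below 0.06 rad and height (world z) of tank below 0.006 m and angular speed of tank below 0.15 rad/s and linear speed of tank below 0.02 m/s and contact force between tank and the fingers below 0.05 N), for 0.2 s.
2. first stroke: the brush tip touches the tank's inner floor (x of brush_tip in the frame of tank between -0.045 and 0.045 m and y of brush_tip in the frame of tank between -0.045 and 0.045 m and angle between tank's own z axis and vertical below 0.2 rad and z of brush_tip in the frame of tank below 0.01 m and contact force between brush and tank above 0.4 N), for 0.05 s.
3. first stroke: the brush tip has risen at least 42 mm from the inner floor (x of brush_tip in the frame of tank between -0.045 and 0.045 m and y of brush_tip in the frame of tank between -0.045 and 0.045 m and angle between tank's own z axis and vertical below 0.2 rad and z of brush_tip in the frame of tank above 0.046 m), for 0.03 s.
4. second stroke: the brush tip touches the tank's inner floor (all of step 2), for 0.05 s.
5. second stroke: the brush tip has risen at least 42 mm from the inner floor (all of step 3), for 0.03 s.
6. third stroke: the brush tip touches the tank's inner floor (all of step 4), for 0.05 s.
7. third stroke: the brush tip has risen at least 42 mm from the inner floor (all of step 5), for 0.03 s.
At the end, for the whole second after the job is handed in: The tank stands upright on its base on the table (tilt under 0.06 rad), at rest, its origin within 250 mm of where it started; the brush hangs by its collar in a fork of the rack (within 16 mm of the hanging place, collar on the prongs, tilt under 0.12 rad), at rest (angle between tank's own z axis and vertical below 0.06 rad and height (world z) of tank below 0.006 m and angular speed of tank below 0.15 rad/s and linear speed of tank below 0.02 m/s and ((horizontal distance between brush and slot_a below 0.016 m and z of brush in the frame of slot_a between -0.005 and 0.006 m) or (horizontal distance between brush and slot_b below 0.016 m and z of brush in the frame of slot_b between -0.005 and 0.006 m)) and angle between brush's own z axis and vertical below 0.12 rad and linear speed of brush below 0.03 m/s and distance of tank from where it was at the start of the episode below 0.25 m); the robot touches nothing.
It fails at once if the tank is dropped or thrown over: it turns faster than 4.5 rad/s (angular speed of tank above 4.5 rad/s).
It fails at once if the brush is rammed into the tank with more than 40 N (contact force between brush and tank above 40 N).
It fails at once if another thing (paddle, spare tank, bottle, carrier, wafer box or beaker) is moved more than 40 mm (distance of any of paddle, spare_tank, bottle, carrier, wafer_box, beaker from where it was at the start of the episode above 0.04 m).
It also fails if it takes over 72 s, if anything falls off the work surface, if the arm or the gripper's body presses on something with over 40 N, if the wrist force passes 120 N, or if a joint passes its speed limit or range.

## Working session

There is one attempt and no reset: what is moved stays moved. The work goes in short steps, Python scripts to look and compute and a tool call to move; the robot and the scene stay as the last step left them, time stands still between calls to the robot, and variables do not carry over. Pictures are saved under pics/ and viewed, at most 12 in all, crops included, and the job is handed in when it is done.

Besides the shell and the picture viewer there is one more tool, called after ">>>" by a JSON object that holds its "method" and its "body", one argument or row to a line. send_rows: Moves the arm, as the interface text tells. Shift numbers are shares of 5 cm and turn numbers shares of 2 rad, none past 1 either way. Its arguments: {"type":"object","properties":{"deltas":{"type":"array","items":{"type":"object","properties":{"dp":{"type":"array","items":{"type":"number"}},"rot":{"type":"array","items":{"type":"number"}},"gripper":{"type":"number"}}}},"force":{"type":"number"}},"required":["deltas"]}

```bash
mkdir -p pics; python3 - <<'E'
from rig import r
import cv2,numpy as np
o=r.get_obs();print({k:np.round(v,3).tolist() for k,v in o.items()})
for n in("scene","top"):
    cv2.imwrite(f"pics/{n}0.png",r.read_camera(n)[:,:,::-1]);print(r.camera_info(n))
print(r.camera_info("wrist"))
E
```

```text
{'t': 0.0, 'joint_pos': [1.507, 0.502, -0.427, 1.551, 0.221, 1.138, -0.21], 'qd': [-0.0, 0.001, -0.001, -0.002, 0.0, 0.0, -0.0], 'tau': [0.0, -56.952, -5.816, -28.094, 0.011, 0.012, 0.0], 'position': [0.208, -0.615, 0.208], 'tcp_rot': [-3.14, -0.0, 0.327], 'wrist_force': [0.553, 1.341, 1.088], 'moment': [0.052, 0.017, 0.039], 'gripper_force': 0.0, 'width': 0.085}
{'intrinsics': array([[409.86192552,   0.        , 279.46847867],
       [  0.        , 409.86192552, 206.69206922],
       [  0.        ,   0.        ,   1.        ]]), 'eye': array([1.48777144, 0.198332  , 0.76712134]), 'attitude': array([-2.16468886, -0.01333868,  1.82373897])}
{'intrinsics': array([[412.54266275,   0.        , 280.22626081],
       [  0.        , 412.54266275, 206.17082236],
       [  0.        ,   0.        ,   1.        ]]), 'eye': array([0.47175893, 0.01038985, 1.36040733]), 'attitude': array([-3.04368339, -0.01314202, -1.59162406])}
{'intrinsics': array([[356.19597585,   0.        , 276.64105618],
       [  0.        , 356.19597585, 210.19302922],
       [  0.        ,   0.        ,   1.        ]]), 'tool_from_camera': array([[-3.96242326e-04, -9.64779082e-01, -2.63061146e-01,
         6.48034723e-02],
       [ 9.99999254e-01, -6.86177800e-04,  1.01028967e-03,
        -2.32867936e-04],
       [-1.15521306e-03, -2.63060549e-01,  9.64778634e-01,
        -1.65148132e-01],
       [ 0.00000000e+00,  0.00000000e+00,  0.00000000e+00,
         1.00000000e+00]])}
```

View pics/scene0.png

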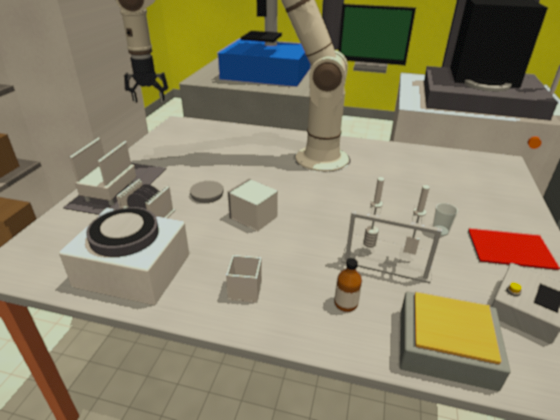

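View pics/top0.png

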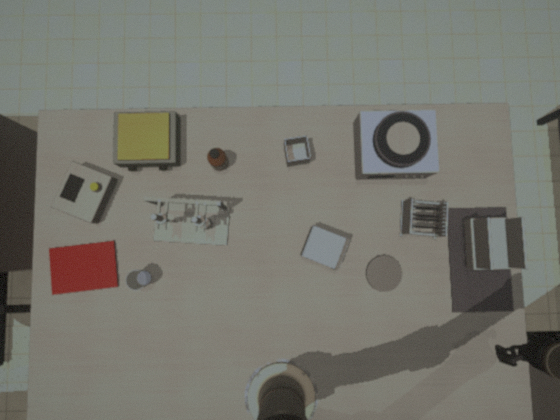

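The scene view shows the fallen tank at (253,204), with the brush at (372,215) in the left fork of the rack. In the top view the tank is at (325,246) and the rack at (190,220), with the brush near (205,218). I'll enlarge both areas for measuring.

```bash
cat > h.py <<'E'
from rig import r
import numpy as np, cv2
from scipy.spatial.transform import Rotation as Ro
def cam(n,obs=None):
    c=r.camera_info(n);K=c["intrinsics"]
    if n=="wrist":
        o=obs or r.get_obs();T=c["tool_from_camera"];Rt=Ro.from_euler("xyz",o["tcp_rot"]).as_matrix()
        return K,Rt@T[:3,:3],Rt@T[:3,3]+np.array(o["position"])
    return K,Ro.from_euler("xyz",c["attitude"]).as_matrix(),np.array(c["eye"])
def ray(c,u,v):
    K,R,e=c;return e,R@np.linalg.solve(K,[u,v,1.])
def plane(c,u,v,z):
    e,d=ray(c,u,v);return e+d*(z-e[2])/d[2]
def proj(c,p):
    K,R,e=c;q=K@(R.T@(np.array(p)-e));return q[:2]/q[2]
def tri(c1,p1,c2,p2):
    e1,d1=ray(c1,*p1);e2,d2=ray(c2,*p2)
    s=np.linalg.lstsq(np.c_[d1,-d2],e2-e1,rcond=None)[0]
    a,b=e1+d1*s[0],e2+d2*s[1];return (a+b)/2,np.linalg.norm(a-b)
E
python3 - <<'E'
from h import *
t=cv2.imread("pics/top0.png");s=cv2.imread("pics/scene0.png")
def crop(im,x,y,w,h):
    a=im[y:y+h,x:x+w];a=cv2.resize(a,(400,300),interpolation=cv2.INTER_CUBIC);return cv2.convertScaleAbs(a,alpha=1.3)
# 5x top (80x60), scale 4 for racks (100x75)
g=np.vstack([np.hstack([crop(t,285,216,80,60),crop(t,140,185,100,75)]),np.hstack([crop(s,213,174,80,60),crop(s,340,174,100,75)])])
cv2.imwrite("pics/crop0.png",g)
c=cam("top")
for p in [(325,246),(383,272),(190,220)]: print(plane(c,*p,0.1 if p[0]==325 else 0.02))
E
```

```text
[ 0.47067117 -0.14256364  0.1       ]
[ 0.38327617 -0.33694525  0.02      ]
[0.56367253 0.28372749 0.02      ]
```

View pics/crop0.png

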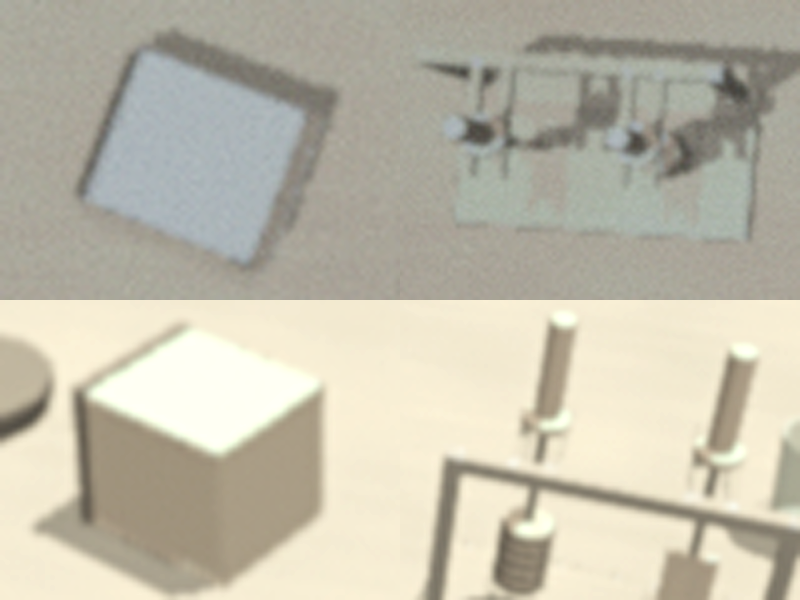

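```bash
python3 - <<'E'
from h import *
np.set_printoptions(precision=4,suppress=True)
T=cam("top");S=cam("scene")
tt=[(145,48),(305,108),(250,265),(85,198)]; print("tank top z=.1");P=[]
for a,b in tt:P.append(plane(T,285+a/5,216+b/5,.1));print(P[-1])
print([np.linalg.norm(P[i]-P[(i+1)%4]) for i in range(4)])
for n,a,b in [("base far",322,385),("base near?",220,452),("mouth",88,395),("mouth far",190,325)]: print(n,plane(S,213+a/5,174+(b-300)/5,.1))
print("low base corner",plane(S,213+225/5,174+(585-300)/5,0),plane(S,213+322/5,174+(512-300)/5,0))
f=lambda a,b:(140+(a-400)/4,185+b/4); g=lambda a,b:(340+(a-400)/4,174+(b-300)/4)
for n,p,q in [("brush top .25",f(615,135),g(563,318)),("brush collar .173",f(635,140),g(546,422)),("pad top",f(453,127),g(742,352)),("pad collar",f(480,135),g(720,452))]:
    print(n,*tri(T,p,S,q),plane(T,*p,.25 if "top" in n else .176),plane(S,*q,.25 if "top" in n else .176))
for p in [(458,225),(748,240)]: print("rackbase",plane(T,*f(*p),.01))
# FK hypothesis xArm7
def fk(q):
    A=np.eye(4)
    for (a,al,d),t in zip([(0,-90,.267),(0,90,0),(.0525,90,.293),(.0775,90,0),(0,90,.3425),(.076,-90,0),(0,0,.097+.172)],q):
        al=np.radians(al);c,s=np.cos(t),np.sin(t)
        A=A@np.array([[c,-s*np.cos(al),s*np.sin(al),a*c],[s,c*np.cos(al),-c*np.sin(al),a*s],[0,np.sin(al),np.cos(al),d],[0,0,0,1]])
    return A
o=r.get_obs();print(o["position"],o["tcp_rot"]);A=fk(o["joint_pos"]);print(A,Ro.from_matrix(A[:3,:3]).as_euler("xyz"))
E
```

```text
tank top z=.1
[ 0.5335 -0.1108  0.1   ]
[ 0.4949 -0.2076  0.1   ]
[ 0.4007 -0.1707  0.1   ]
[ 0.4431 -0.0717  0.1   ]
[np.float64(0.10417645589181308), np.float64(0.10111411769142305), np.float64(0.10770969958667552), np.float64(0.09844258049762465)]
base far [ 0.4469 -0.0681  0.1   ]
base near? [ 0.535  -0.1067  0.1   ]
mouth [ 0.4968 -0.2027  0.1   ]
mouth far [ 0.399  -0.1688  0.1   ]
low base corner [ 0.5321 -0.1062  0.    ] [ 0.4412 -0.0685  0.    ]
brush top .25 [0.5511 0.2275 0.2492] 0.0011583203639105525 [0.5511 0.2268 0.25  ] [0.5523 0.228  0.25  ]
brush collar .173 [0.5528 0.2283 0.1713] 0.0010290327735576225 [0.5525 0.2269 0.176 ] [0.5599 0.2285 0.176 ]
pad top [0.5589 0.3368 0.2466] 0.0010022432037905457 [0.5586 0.3353 0.25  ] [0.5646 0.3364 0.25  ]
pad collar [0.5586 0.3389 0.1718] 0.00025375263497839917 [0.5583 0.3376 0.176 ] [0.565  0.3381 0.176 ]
rackbase [0.4975 0.4007 0.01  ]
rackbase [0.4805 0.1657 0.01  ]
[ 0.2084 -0.615   0.2085] [-3.1399 -0.0001  0.3269]
[[ 0.3281  0.9445 -0.017   0.2298]
 [ 0.9438 -0.3285 -0.0361  0.5352]
 [-0.0396 -0.0042 -0.9992  0.1406]
 [ 0.      0.      0.      1.    ]] [-3.1374  0.0397  1.2363]
```

```bash
cat >> h.py <<'E'
import json
m=np.array([-.382,-.924,0]);w=np.array([.924,-.382,0]);up=np.array([0,0,1.])
def tool(psi,a=0.):
    """tool down with yaw psi (its y=(sin,-cos)), then tipped by a about its own y (z tips towards +x_tool)"""
    return Ro.from_euler("xyz",[np.pi,0,psi])*Ro.from_rotvec([0,a,0])
def plan(p1,R1,n,g,o=None):
    """n even rows from the present pose to p1,R1, rounded"""
    o=o or r.get_obs()
    p,R=(np.array(o["position"]),Ro.from_euler("xyz",o["tcp_rot"])) if isinstance(o,dict) else o
    rows=[]
    for k in range(n):
        f=1/(n-k);d=R.inv().apply((p1-p)*f)/.05;t=(R.inv()*R1).as_rotvec()*f/2
        d,t=np.round(d,2),np.round(t,3)
        rows.append({"dp":(d+0).tolist(),"rot":(t+0).tolist(),"gripper":g})
        p=p+R.apply(d*.05);R=R*Ro.from_rotvec(t*2)
    print(json.dumps(rows),"max turn deg",max(np.degrees(2*np.linalg.norm(q["rot"])) for q in rows),"max mm",max(50*np.linalg.norm(q["dp"]) for q in rows))
    return p,R
E
python3 - <<'E'
from h import *
psi=np.arctan2(.924,.382)
for a in(.785,-.785):
    R=tool(psi,a).as_matrix();print(a,R[:,2],R[:,1],R[:,0])
a=.785;R=tool(psi,a);z=R.as_matrix()[:,2]
G=np.array([.492,-.2093,.052])
s=plan(G+.019*z-.13*z,R,10,-1)
E
```

```text
0.785 [ 0.27004773  0.65320446 -0.70738827] [ 9.24138631e-01 -3.82057313e-01  2.22044605e-16] [0.27026286 0.65372483 0.70682518]
-0.785 [-0.27004773 -0.65320446 -0.70738827] [ 9.24138631e-01 -3.82057313e-01  5.55111512e-17] [ 0.27026286  0.65372483 -0.70682518]
[{"dp": [0.69, -0.47, 0.16], "rot": [0.017, 0.037, -0.04], "gripper": -1}, {"dp": [0.72, -0.4, 0.22], "rot": [0.017, 0.037, -0.04], "gripper": -1}, {"dp": [0.73, -0.34, 0.29], "rot": [0.017, 0.037, -0.04], "gripper": -1}, {"dp": [0.73, -0.27, 0.35], "rot": [0.017, 0.037, -0.041], "gripper": -1}, {"dp": [0.72, -0.2, 0.42], "rot": [0.017, 0.037, -0.04], "gripper": -1}, {"dp": [0.69, -0.13, 0.47], "rot": [0.016, 0.036, -0.041], "gripper": -1}, {"dp": [0.67, -0.05, 0.53], "rot": [0.017, 0.036, -0.04], "gripper": -1}, {"dp": [0.63, 0.02, 0.57], "rot": [0.016, 0.037, -0.041], "gripper": -1}, {"dp": [0.58, 0.08, 0.62], "rot": [0.017, 0.036, -0.04], "gripper": -1}, {"dp": [0.52, 0.16, 0.65], "rot": [0.016, 0.037, -0.041], "gripper": -1}] max turn deg 6.621567911813399 max mm 42.86023798347368
```

>>> {"method": "send_rows", "body": {
  "deltas": [
    {"dp": [0.69,-0.47,0.16],"rot": [0.017,0.037,-0.04],"gripper": -1},
    {"dp": [0.72,-0.4,0.22],"rot": [0.017,0.037,-0.04],"gripper": -1},
    {"dp": [0.73,-0.34,0.29],"rot": [0.017,0.037,-0.04],"gripper": -1},
    {"dp": [0.73,-0.27,0.35],"rot": [0.017,0.037,-0.04],"gripper": -1},
    {"dp": [0.72,-0.2,0.42],"rot": [0.017,0.037,-0.04],"gripper": -1},
    {"dp": [0.69,-0.13,0.47],"rot": [0.016,0.036,-0.04],"gripper": -1},
    {"dp": [0.67,-0.05,0.53],"rot": [0.017,0.036,-0.04],"gripper": -1},
    {"dp": [0.63,0.02,0.57],"rot": [0.016,0.037,-0.04],"gripper": -1},
    {"dp": [0.58,0.08,0.62],"rot": [0.017,0.036,-0.04],"gripper": -1},
    {"dp": [0.52,0.16,0.65],"rot": [0.016,0.037,-0.04],"gripper": -1}
  ]
}}

```text
t: 1.35
position: [0.4635, -0.2826, 0.1302]
tcp_rot: [-3.139, -0.786, 1.172]
wrist_force: [-0.1, -0.5, -0.4]
width: 0.0852
gripper_force: 0.0
```

```bash
python3 - <<'E'
from h import *
o=r.get_obs();print({k:np.round(v,3).tolist() for k,v in o.items()})
R=Ro.from_euler("xyz",o["tcp_rot"]);print(R.as_matrix()[:,2])
c=cam("wrist",o)
im=r.read_camera("wrist")[:,:,::-1].copy();cv2.imwrite("pics/w1raw.png",im)
G=np.array([.492,-.2093,.052]);E=np.array([.4896,-.0893,0])
for z in(0,.1):
    for s in(-.05,.05):
        for l in(0,.12):
            q=proj(c,E+w*s+m*l+up*z);print(z,s,l,q);cv2.circle(im,tuple(int(v) for v in q),3,(0,0,255),1)
q=proj(c,G);cv2.circle(im,tuple(int(v) for v in q),3,(255,0,0),-1)
cv2.imwrite("pics/w1.png",im)
E
```

```text
{'t': 1.35, 'joint_pos': [1.512, 0.862, -0.847, 1.682, -0.126, 1.141, 0.444], 'qd': [-0.261, 0.567, -0.243, -0.11, -0.062, 0.006, 0.405], 'tau': [1.107, -60.231, -18.167, -16.56, -2.96, 1.703, -0.538], 'position': [0.463, -0.283, 0.13], 'tcp_rot': [-3.139, -0.786, 1.172], 'wrist_force': [-0.121, -0.473, -0.427], 'moment': [-0.723, 0.303, 0.011], 'gripper_force': 0.0, 'width': 0.085}
[ 0.27274722  0.65313045 -0.70642026]
0 -0.05 0 [184.37727483 137.47416996]
0 -0.05 0.12 [168.17836603 238.59506346]
0 0.05 0 [277.2141696  136.98859296]
0 0.05 0.12 [278.07604016 237.96485871]
0.1 -0.05 0 [157.24307866  56.63557613]
0.1 -0.05 0.12 [128.30554794 174.46528046]
0.1 0.05 0 [277.23367768  56.05644542]
0.1 0.05 0.12 [278.41557206 173.65266454]
```

View pics/w1.png

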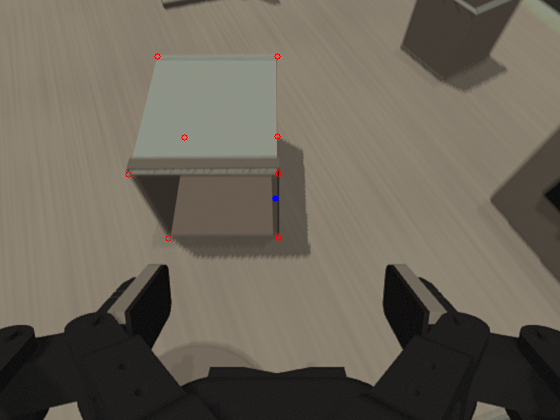

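The projected box corners (red) fit the tank: mouth edge at (128,174)–(278,174), with the far wall and the grasp point at (275,198). The pose is confirmed, so I'll move in.

```bash
python3 - <<'E'
from h import *
R=tool(np.arctan2(.924,.382),.785);z=R.as_matrix()[:,2]
G=np.array([.492,-.2093,.052])
print(r.get_obs()["position"])
plan(G+.019*z,R,6,-1)
E
```

```text
[ 0.4653266  -0.27679368  0.12888137]
[{"dp": [-0.01, 0.0, 0.42], "rot": [0.0, -0.001, 0.0], "gripper": -1}, {"dp": [-0.01, 0.0, 0.41], "rot": [0.0, -0.001, 0.0], "gripper": -1}, {"dp": [-0.01, 0.0, 0.42], "rot": [0.0, -0.001, 0.0], "gripper": -1}, {"dp": [-0.01, 0.0, 0.41], "rot": [-0.001, -0.001, 0.0], "gripper": -1}, {"dp": [-0.02, -0.01, 0.42], "rot": [0.0, 0.0, 0.0], "gripper": -1}, {"dp": [-0.01, -0.01, 0.41], "rot": [-0.001, -0.001, 0.0], "gripper": -1}] max turn deg 0.1620569369082791 max mm 21.029740844813087
```

>>> {"method": "send_rows", "body": {
  "deltas": [
    {"dp": [-0.01,0,0.42],"rot": [0,0,0],"gripper": -1},
    {"dp": [-0.01,0,0.41],"rot": [0,0,0],"gripper": -1},
    {"dp": [-0.01,0,0.42],"rot": [0,0,0],"gripper": -1},
    {"dp": [-0.01,0,0.41],"rot": [0,0,0],"gripper": -1},
    {"dp": [-0.01,0,0.4],"rot": [0,0,0],"gripper": -1},
    {"dp": [-0.01,0,0.3],"rot": [0,0,0],"gripper": -1},
    {"dp": [0,0,0],"rot": [0,0,0],"gripper": -1}
  ],
  "force": 60
}}

```text
t: 2.28
position: [0.4941, -0.207, 0.0445]
tcp_rot: [-3.136, -0.785, 1.169]
wrist_force: [0.1, -0.6, -0.1]
width: 0.0852
gripper_force: 0.0
```

>>> {"method": "send_rows", "body": {
  "deltas": [
    {"dp": [0,0,0],"rot": [0,0,0],"gripper": 1},
    {"dp": [0,0,0],"rot": [0,0,0],"gripper": 1},
    {"dp": [0,0,0],"rot": [0,0,0],"gripper": 1},
    {"dp": [0,0,0],"rot": [0,0,0],"gripper": 1},
    {"dp": [0,0,0],"rot": [0,0,0],"gripper": 1},
    {"dp": [0,0,0],"rot": [0,0,0],"gripper": 1},
    {"dp": [0,0,0],"rot": [0,0,0],"gripper": 1},
    {"dp": [0,0,0],"rot": [0,0,0],"gripper": 1}
  ]
}}

```text
t: 3.28
position: [0.4945, -0.2083, 0.0451]
tcp_rot: [-3.138, -0.784, 1.169]
wrist_force: [-0.6, -0.5, 0.1]
width: 0.0005
gripper_force: 18.0
```

```bash
python3 - <<'E'
from h import *
o=r.get_obs()
R0=tool(np.arctan2(.924,.382),.785);z0=R0.as_matrix()[:,2]
p0=np.array(o["position"]);print(p0,o["tcp_rot"])
print("grasp",p0-.019*z0)
R1=tool(np.arctan2(.924,.382),-.785);z1=R1.as_matrix()[:,2]
g=p0-.019*z0
print("lift");s=plan(p0+[0,0,.09],R0,5,1)
# rotate about grasp point in 14 steps
for lo,hi in((0,7),(7,14)):
    rows=[]
    for k in range(lo,hi):
        # in tool frame: turn -d about y, TCP moves so that grasp point stays
        d=-np.pi/2/14;mv=np.array([.019*np.sin(d),0,.019*(np.cos(d)-1)]);rows.append((np.round(mv/.05,3).tolist(),round(d/2,4)))
    print(rows[0])
E
```

```text
[ 0.4945115  -0.20825698  0.04509596] [-3.13803209 -0.78435521  1.16941097]
grasp [ 0.48938059 -0.22066787  0.05853634]
lift
[{"dp": [0.25, 0.0, -0.25], "rot": [0.0, 0.0, -0.001], "gripper": 1}, {"dp": [0.26, 0.0, -0.26], "rot": [0.0, 0.0, -0.001], "gripper": 1}, {"dp": [0.25, 0.0, -0.25], "rot": [0.001, 0.0, 0.0], "gripper": 1}, {"dp": [0.26, 0.0, -0.26], "rot": [0.0, 0.0, -0.001], "gripper": 1}, {"dp": [0.25, 0.0, -0.25], "rot": [0.001, 0.0, 0.0], "gripper": 1}] max turn deg 0.11459155902616465 max mm 18.38477631085024
([-0.043, 0.0, -0.002], -0.0561)
([-0.043, 0.0, -0.002], -0.0561)
```

Width is 0.5 mm, so nothing is gripped: the TCP stopped 12 mm short along the tool. I'll look.

```bash
python3 - <<'E'
from h import *
im=r.read_camera("wrist")[:,:,::-1];cv2.imwrite("pics/w2.png",im)
E
```

```text
(no output)
```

View pics/w2.png

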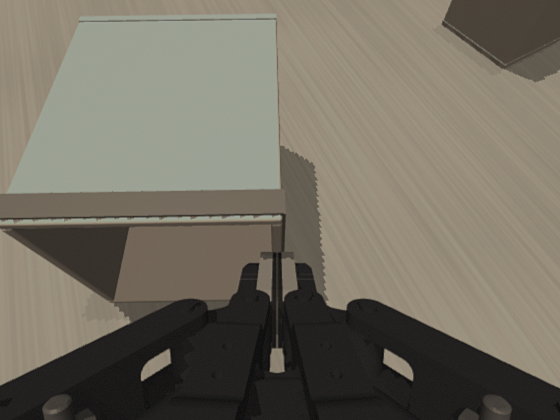

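The closed fingertips (around (278,255)) sit just outside the mouth; the upper right mouth corner is at (284,222) and the lower left one at (115,301). I'll measure the mouth from these.

```bash
python3 - <<'E'
from h import *
c=cam("wrist");E=np.array([.4896,-.0893,0]);o=r.get_obs()
for n,p,z in [("mouth R top",(284,220),.1),("mouth L top",(3,227),.1),("mouth L low",(115,301),0),("base R top",(276,17),.1),("base L",(83,20),.1),("band start R",(284,192),.1)]:
    q=plane(c,*p,z);print(n,q,"along m",(q-E)@m,"along w",(q-E)@w)
p=np.array(o["position"]);print("tcp",p,proj(c,p),(p-E)@m,(p-E)@w,"wallprojected",proj(c,E+.12*m+.05*w+up*.1),proj(c,E+.12*m+.05*w))
E
```

```text
mouth R top [ 0.49123352 -0.21978608  0.1       ] along m 0.11994513511238947 along w 0.051355060068650954
mouth L top [ 0.40118001 -0.18464018  0.1       ] along m 0.12187076191315965 along w -0.045280127317507475
mouth L low [ 0.40048824 -0.18231309  0.        ] along m 0.11998478559852221 along w -0.04680826885967503
base R top [ 0.53416643 -0.11063517  0.1       ] along m 0.0026893206278529305 along w 0.0493294135029492
base L [ 0.44310968 -0.07464103  0.1       ] along m 0.0042144114987701245 along w -0.04855678823281534
band start R [ 0.49581856 -0.20922317  0.1       ] along m 0.10843351640827477 along w 0.05155660319009233
tcp [ 0.4945673  -0.20827386  0.04510543] [279.15750622 250.82184181] 0.10803433806642744 0.050037803764155835 wallprojected [280.05214865 220.07687099] [278.95966351 299.69345822]
```

>>> {"method": "send_rows", "body": {
  "deltas": [
    {"dp": [0,0,0],"rot": [0,0,0],"gripper": -1},
    {"dp": [0,0,0],"rot": [0,0,0],"gripper": -1},
    {"dp": [0,0,0],"rot": [0,0,0],"gripper": -1},
    {"dp": [-0.04,-0.01,0.13],"rot": [0,0,0],"gripper": -1},
    {"dp": [-0.04,-0.01,0.13],"rot": [0,0,0],"gripper": -1},
    {"dp": [-0.04,-0.01,0.13],"rot": [0,0,0],"gripper": -1},
    {"dp": [-0.04,0,0.13],"rot": [0,0,0],"gripper": -1},
    {"dp": [0,0,0],"rot": [0,0,0],"gripper": -1},
    {"dp": [0,0,0],"rot": [0,0,0],"gripper": 0.5},
    {"dp": [0,0,0],"rot": [0,0,0],"gripper": 1}
  ]
}}

```text
t: 4.58
position: [0.4982, -0.1962, 0.0212]
tcp_rot: [-3.139, -0.784, 1.17]
wrist_force: [-1.0, 1.0, 1.2]
width: 0.0518
gripper_force: 0.0
```

>>> {"method": "send_rows", "body": {
  "deltas": [
    {"dp": [0,0,0],"rot": [0,0,0],"gripper": 1},
    {"dp": [0,0,0],"rot": [0,0,0],"gripper": 1},
    {"dp": [0,0,0],"rot": [0,0,0],"gripper": 1},
    {"dp": [0,0,0],"rot": [0,0,0],"gripper": 1},
    {"dp": [0,0,0],"rot": [0,0,0],"gripper": 1},
    {"dp": [0,0,0],"rot": [0,0,0],"gripper": 1}
  ]
}}

```text
t: 5.32
position: [0.4982, -0.1963, 0.0212]
tcp_rot: [-3.139, -0.784, 1.17]
wrist_force: [-1.1, -3.2, 4.2]
width: 0.0019
gripper_force: 60.4
```

>>> {"method": "send_rows", "body": {
  "deltas": [
    {"dp": [0.1,0,-0.1],"rot": [0,0,0],"gripper": 1},
    {"dp": [0.15,0,-0.15],"rot": [0,0,0],"gripper": 1},
    {"dp": [0.2,0,-0.2],"rot": [0,0,0],"gripper": 1},
    {"dp": [0.2,0,-0.2],"rot": [0,0,0],"gripper": 1},
    {"dp": [0.2,0,-0.2],"rot": [0,0,0],"gripper": 1},
    {"dp": [0.2,0,-0.2],"rot": [0,0,0],"gripper": 1},
    {"dp": [0.2,0,-0.2],"rot": [0,0,0],"gripper": 1},
    {"dp": [0.17,0,-0.17],"rot": [0,0,0],"gripper": 1}
  ]
}}

```text
t: 6.32
position: [0.4984, -0.1959, 0.1225]
tcp_rot: [-3.139, -0.784, 1.17]
wrist_force: [-0.1, -0.1, -4.7]
width: 0.0021
gripper_force: 59.4
```

```bash
python3 - <<'E'
from h import *
im=r.read_camera("wrist")[:,:,::-1];s=r.read_camera("scene")[:,:,::-1]
cv2.imwrite("pics/w3.png",np.hstack([cv2.resize(im,(400,300)),cv2.resize(s[120:270,150:350],(400,300))]))
print(r.get_obs()["position"])
E
```

```text
[ 0.49904873 -0.19625595  0.12290193]
```

View pics/w3.png

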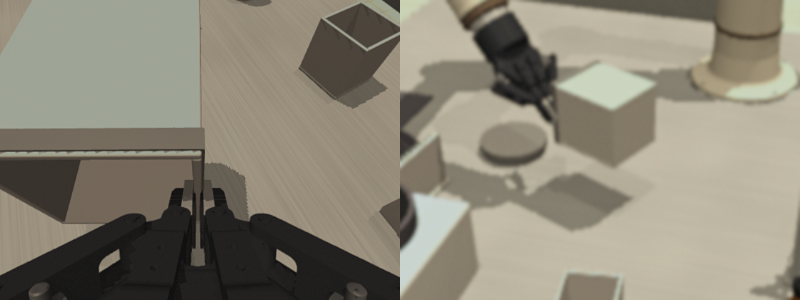

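Held firmly, aligned and clear of the table. Next I'll rotate it about the grasp point.

>>> {"method": "send_rows", "body": {
  "deltas": [
    {"dp": [-0.02,0,0],"rot": [0,-0.03,0],"gripper": 1},
    {"dp": [-0.04,0,0],"rot": [0,-0.05,0],"gripper": 1},
    {"dp": [-0.04,0,0],"rot": [0,-0.06,0],"gripper": 1},
    {"dp": [-0.04,0,0],"rot": [0,-0.06,0],"gripper": 1},
    {"dp": [-0.04,0,0],"rot": [0,-0.06,0],"gripper": 1},
    {"dp": [-0.04,0,0],"rot": [0,-0.06,0],"gripper": 1},
    {"dp": [-0.04,0,0],"rot": [0,-0.06,0],"gripper": 1},
    {"dp": [0,0,0],"rot": [0,0,0],"gripper": 1}
  ]
}}

```text
t: 7.42
position: [0.4951, -0.2015, 0.116]
tcp_rot: [-3.139, -0.026, 1.18]
wrist_force: [-0.8, 0.6, -4.1]
width: 0.0023
gripper_force: 59.1
```

>>> {"method": "send_rows", "body": {
  "deltas": [
    {"dp": [-0.02,0,0],"rot": [0,-0.03,0],"gripper": 1},
    {"dp": [-0.04,0,0],"rot": [0,-0.06,0],"gripper": 1},
    {"dp": [-0.04,0,0],"rot": [0,-0.06,0],"gripper": 1},
    {"dp": [-0.04,0,0],"rot": [0,-0.06,0],"gripper": 1},
    {"dp": [-0.04,0,0],"rot": [0,-0.06,0],"gripper": 1},
    {"dp": [-0.04,0,0],"rot": [0,-0.06,0],"gripper": 1},
    {"dp": [-0.04,0,0],"rot": [0,-0.06,0],"gripper": 1},
    {"dp": [-0.01,0,0],"rot": [0,-0.015,0],"gripper": 1},
    {"dp": [0,0,0],"rot": [0,0,0],"gripper": 1},
    {"dp": [0,0,0],"rot": [0,0,0],"gripper": 1}
  ]
}}

```text
t: 8.68
position: [0.4885, -0.2193, 0.1202]
tcp_rot: [-3.138, 0.784, 1.171]
wrist_force: [0.5, 0.3, -3.9]
width: 0.0024
gripper_force: 59.5
```

```bash
python3 - <<'E'
from h import *
o=r.get_obs();s=r.read_camera("scene")[:,:,::-1];t=r.read_camera("top")[:,:,::-1]
cv2.imwrite("pics/w4.png",np.hstack([cv2.resize(s[120:270,150:350],(400,300)),cv2.resize(t[170:290,260:420],(400,300))]))
R=Ro.from_euler("xyz",o["tcp_rot"]).as_matrix();p=np.array(o["position"]);print(p,p-.019*R[:,2],R,o["wrist_force"],o["moment"])
print(np.round(o["joint_pos"],2))
E
```

```text
[ 0.48849593 -0.21931005  0.12015841] [ 0.49377707 -0.20697454  0.13360998] [[ 0.27546187  0.92025105 -0.27795459]
 [ 0.6521953  -0.39132089 -0.64923743]
 [-0.70623087 -0.00244052 -0.7079774 ]] [ 0.51913169  0.33204957 -3.88110297] [ 1.12599378 -0.74714177 -0.0170244 ]
[ 0.16  0.66 -0.33  1.82  0.87  1.35 -1.05]
```

View pics/w4.png

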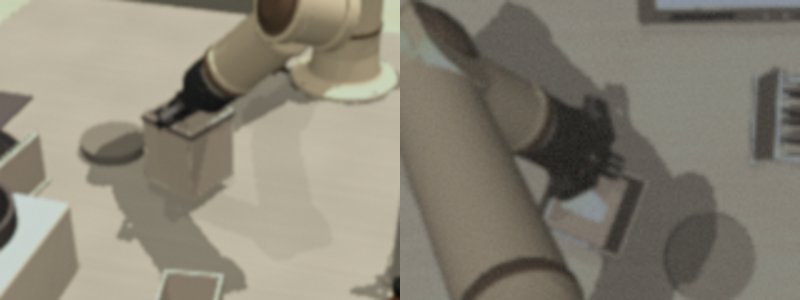

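The tank is upright in the grip, about 25 mm above the table. I'll lower it slowly.

>>> {"method": "send_rows", "body": {
  "deltas": [
    {"dp": [0.07,0,0.07],"rot": [0,0,0],"gripper": 1},
    {"dp": [0.08,0,0.08],"rot": [0,0,0],"gripper": 1},
    {"dp": [0.08,0,0.08],"rot": [0,0,0],"gripper": 1},
    {"dp": [0.04,0,0.04],"rot": [0,0,0],"gripper": 1},
    {"dp": [0.02,0,0.02],"rot": [0,0,0],"gripper": 1},
    {"dp": [0.015,0,0.015],"rot": [0,0,0],"gripper": 1},
    {"dp": [0.01,0,0.01],"rot": [0,0,0],"gripper": 1}
  ]
}}

```text
t: 9.65
position: [0.4894, -0.2179, 0.0979]
tcp_rot: [-3.139, 0.786, 1.174]
wrist_force: [1.7, -0.1, -1.7]
width: 0.002
gripper_force: 59.7
```

>>> {"method": "send_rows", "body": {
  "deltas": [
    {"dp": [0.01,0,0.01],"rot": [0,0,0],"gripper": 1},
    {"dp": [0.01,0,0.01],"rot": [0,0,0],"gripper": 1},
    {"dp": [0.01,0,0.01],"rot": [0,0,0],"gripper": 1}
  ]
}}

```text
t: 10.02
position: [0.4906, -0.2185, 0.0967]
tcp_rot: [3.14, 0.786, 1.172]
wrist_force: [5.2, -0.9, 3.7]
width: 0.0022
gripper_force: 60.5
```

>>> {"method": "send_rows", "body": {
  "deltas": [
    {"dp": [0,0,0],"rot": [0,0,0],"gripper": 1},
    {"dp": [0,0,0],"rot": [0,0,0],"gripper": 1},
    {"dp": [0,0,0],"rot": [0,0,0],"gripper": 0.8},
    {"dp": [0,0,0],"rot": [0,0,0],"gripper": 0.6},
    {"dp": [0,0,0],"rot": [0,0,0],"gripper": 0.4},
    {"dp": [0,0,0],"rot": [0,0,0],"gripper": 0.4}
  ],
  "force": 20
}}

```text
t: 10.78
position: [0.4885, -0.2178, 0.0953]
tcp_rot: [-3.137, 0.786, 1.175]
wrist_force: [0.5, -0.5, -0.6]
width: 0.0255
gripper_force: 0.0
```

```bash
python3 - <<'E'
from h import *
o=r.get_obs();im=r.read_camera("wrist")[:,:,::-1];s=r.read_camera("scene")[:,:,::-1]
cv2.imwrite("pics/w5.png",np.hstack([cv2.resize(s[120:270,150:350],(400,300)),cv2.resize(im,(400,300))]))
print(o["position"],o["width"],o["gripper_force"])
E
```

```text
[ 0.48853131 -0.21778934  0.09527768] 0.025494236649982897 0.0
```

View pics/w5.png

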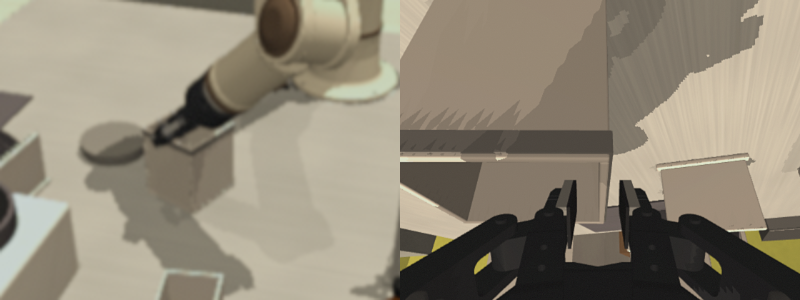

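The tank stands on its base with the fingers clear on both sides of the wall. I'll retract along the tool, then measure the tank and the brush again.

>>> {"method": "send_rows", "body": {
  "deltas": [
    {"dp": [0,0,-0.2],"rot": [0,0,0],"gripper": 0.3},
    {"dp": [0,0,-0.4],"rot": [0,0,0],"gripper": 0.3},
    {"dp": [0,0,-0.5],"rot": [0,0,0],"gripper": 0.3},
    {"dp": [0,0,-0.6],"rot": [0,0,0],"gripper": 0},
    {"dp": [0,0,-0.6],"rot": [0,0,0],"gripper": -0.5},
    {"dp": [0,0,-0.4],"rot": [0,0,0],"gripper": -1}
  ]
}}

```text
t: 11.62
position: [0.5277, -0.1276, 0.1928]
tcp_rot: [-3.141, 0.783, 1.175]
wrist_force: [0.2, 0.1, 0.8]
width: 0.0772
gripper_force: 0.0
```

```bash
python3 - <<'E'
from h import *
B=np.array([.552,.228])
R=tool(np.radians(86.6),0)
print(r.get_obs()["position"])
s=plan(np.array([B[0],B[1],.32]),R,10,-1)
plan(np.array([B[0],B[1],.20]),R,5,-1,s)
E
```

```text
[ 0.52769632 -0.12755327  0.19278368]
[{"dp": [0.3, -0.23, -0.66], "rot": [-0.007, 0.039, -0.016], "gripper": -1}, {"dp": [0.36, -0.21, -0.63], "rot": [-0.007, 0.039, -0.016], "gripper": -1}, {"dp": [0.41, -0.19, -0.61], "rot": [-0.007, 0.039, -0.016], "gripper": -1}, {"dp": [0.46, -0.17, -0.57], "rot": [-0.006, 0.039, -0.016], "gripper": -1}, {"dp": [0.51, -0.15, -0.54], "rot": [-0.007, 0.039, -0.016], "gripper": -1}, {"dp": [0.56, -0.12, -0.5], "rot": [-0.006, 0.039, -0.016], "gripper": -1}, {"dp": [0.6, -0.1, -0.46], "rot": [-0.007, 0.038, -0.016], "gripper": -1}, {"dp": [0.63, -0.07, -0.41], "rot": [-0.006, 0.039, -0.016], "gripper": -1}, {"dp": [0.66, -0.04, -0.36], "rot": [-0.007, 0.038, -0.016], "gripper": -1}, {"dp": [0.69, -0.02, -0.31], "rot": [-0.006, 0.039, -0.016], "gripper": -1}] max turn deg 4.896694556584654 max mm 38.13135192987524
[{"dp": [0.0, 0.0, 0.48], "rot": [0.0, 0.0, 0.0], "gripper": -1}, {"dp": [0.0, 0.0, 0.48], "rot": [0.0, 0.0, 0.0], "gripper": -1}, {"dp": [0.0, 0.0, 0.48], "rot": [0.0, 0.0, 0.0], "gripper": -1}, {"dp": [0.0, 0.0, 0.48], "rot": [0.0, 0.0, 0.0], "gripper": -1}, {"dp": [0.0, 0.0, 0.48], "rot": [0.0, 0.0, 0.0], "gripper": -1}] max turn deg 0.0 max mm 24.0
```

>>> {"method": "send_rows", "body": {
  "deltas": [
    {"dp": [0.3,-0.23,-0.66],"rot": [-0.007,0.039,-0.016],"gripper": -1},
    {"dp": [0.36,-0.21,-0.63],"rot": [-0.007,0.039,-0.016],"gripper": -1},
    {"dp": [0.41,-0.19,-0.61],"rot": [-0.007,0.039,-0.016],"gripper": -1},
    {"dp": [0.46,-0.17,-0.57],"rot": [-0.006,0.039,-0.016],"gripper": -1},
    {"dp": [0.51,-0.15,-0.54],"rot": [-0.007,0.039,-0.016],"gripper": -1},
    {"dp": [0.56,-0.12,-0.5],"rot": [-0.006,0.039,-0.016],"gripper": -1},
    {"dp": [0.6,-0.1,-0.46],"rot": [-0.007,0.038,-0.016],"gripper": -1},
    {"dp": [0.63,-0.07,-0.41],"rot": [-0.006,0.039,-0.016],"gripper": -1},
    {"dp": [0.66,-0.04,-0.36],"rot": [-0.007,0.038,-0.016],"gripper": -1},
    {"dp": [0.69,-0.02,-0.31],"rot": [-0.006,0.039,-0.016],"gripper": -1}
  ]
}}

```text
t: 12.88
position: [0.5512, 0.2275, 0.3189]
tcp_rot: [-3.139, -0.001, 1.512]
wrist_force: [0.0, -0.3, -0.4]
width: 0.0859
gripper_force: 0.0
```

>>> {"method": "send_rows", "body": {
  "deltas": [
    {"dp": [0,0,0],"rot": [0,0,0],"gripper": -1},
    {"dp": [0,0,0],"rot": [0,0,0],"gripper": -1}
  ],
  "force": 60
}}

```text
t: 13.12
position: [0.5514, 0.2244, 0.3172]
tcp_rot: [-3.137, 0.004, 1.509]
wrist_force: [0.3, -0.2, -0.1]
width: 0.0856
gripper_force: 0.0
```

```bash
python3 - <<'E'
from h import *
o=r.get_obs();c=cam("wrist",o);im=r.read_camera("wrist")[:,:,::-1].copy();t=r.read_camera("top")[:,:,::-1]
s=r.read_camera("scene")[:,:,::-1];cv2.imwrite("pics/t6raw.png",t);cv2.imwrite("pics/s6raw.png",s);cv2.imwrite("pics/w6raw.png",im)
for p in [(.5520,.228,.25),(.552,.228,.176)]:cv2.circle(im,tuple(int(v) for v in proj(c,p)),3,(0,0,255),1)
a=cv2.resize(t[216:276,285:365],(400,300),interpolation=3);b=cv2.resize(s[180:255,180:280],(400,300),interpolation=3)
b=cv2.convertScaleAbs(b,alpha=1.2);a=cv2.convertScaleAbs(a,alpha=1.3)
cv2.imwrite("pics/w6.png",np.hstack([np.vstack([cv2.resize(im,(400,300)),a]),np.vstack([b,b*0])]))
print(o["position"],o["tcp_rot"],o["joint_pos"])
for p in [(.5520,.228,.25),(.552,.228,.176)]:print(proj(c,p))
E
```

```text
[0.55138018 0.22444483 0.31722409] [-3.13749308  0.00419382  1.5091581 ] [ 0.12499522  0.37407335 -0.7386942   1.54556918  0.25724605  1.32746645
 -0.70459341]
[279.9797733  208.16468706]
[279.54871783 185.97654576]
```

View pics/w6.png

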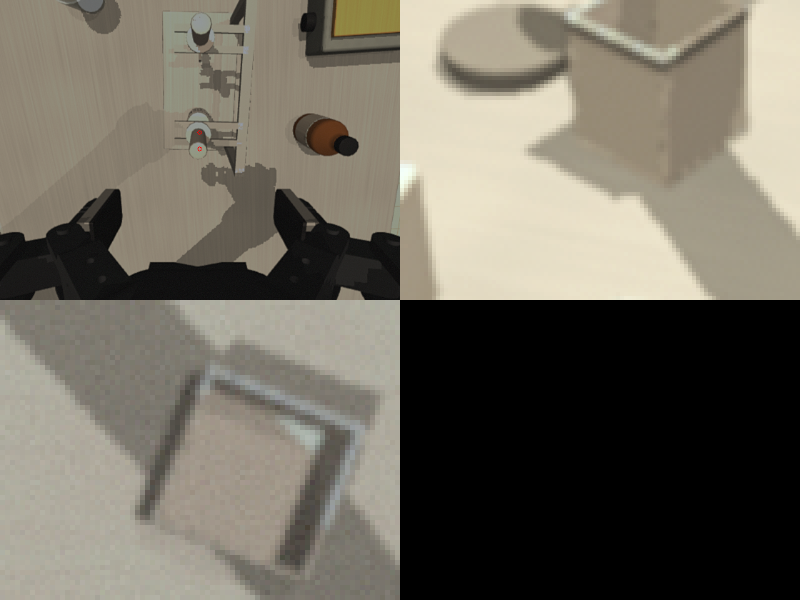

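The red marks sit on the brush handle's top (200,148) and collar, so the brush position is confirmed. The tank stands upright, with its rim corners in the top view at crop positions (210,370), (365,430), (300,572) and (143,517).

```bash
python3 - <<'E'
from h import *
T=cam("top");S=cam("scene")
P=[plane(T,285+a/5,216+(b-300)/5,.12) for a,b in [(210,368),(365,430),(300,572),(141,517)]]
print(np.array(P),np.mean(P,0),[np.linalg.norm(P[i]-P[(i+1)%4]) for i in range(4)])
# scene: rim near corner (662,62), left (568,15), right(748,12)
for a,b in [(568,13),(662,62),(750,12)]: print(plane(S,180+(a-400)/4,180+b/4,.12))
print(plane(S,180+(668-400)/4,180+185/4,0))
plan(np.array([.552,.227,.20]),tool(np.radians(86.6)),6,-1)
E
```

```text
[[ 0.51966385 -0.1477076   0.12      ]
 [ 0.48057588 -0.23975036  0.12      ]
 [ 0.39705217 -0.19757686  0.12      ]
 [ 0.4316027  -0.10359436  0.12      ]] [ 0.45722365 -0.1721573   0.12      ] [np.float64(0.09999869769783166), np.float64(0.09356715988783071), np.float64(0.10013215894992139), np.float64(0.09849234665615589)]
[ 0.4805963  -0.23542671  0.12      ]
[ 0.52765121 -0.14389259  0.12      ]
[ 0.44116571 -0.10139942  0.12      ]
[ 0.51794877 -0.1463737   0.        ]
[{"dp": [0.01, 0.0, 0.39], "rot": [0.0, 0.0, 0.0], "gripper": -1}, {"dp": [0.01, 0.0, 0.39], "rot": [0.0, 0.0, 0.0], "gripper": -1}, {"dp": [0.01, 0.0, 0.39], "rot": [-0.001, 0.0, 0.0], "gripper": -1}, {"dp": [0.01, 0.01, 0.39], "rot": [0.0, 0.001, 0.0], "gripper": -1}, {"dp": [0.01, 0.0, 0.39], "rot": [-0.001, 0.0, -0.001], "gripper": -1}, {"dp": [0.0, 0.01, 0.39], "rot": [0.0, 0.001, 0.0], "gripper": -1}] max turn deg 0.1620569369082791 max mm 19.512816301087856
```

>>> {"method": "send_rows", "body": {
  "deltas": [
    {"dp": [0.01,0,0.4],"rot": [0,0,0],"gripper": -1},
    {"dp": [0.01,0,0.4],"rot": [0,0,0],"gripper": -1},
    {"dp": [0.01,0,0.4],"rot": [0,0,0],"gripper": -1},
    {"dp": [0.01,0,0.4],"rot": [0,0,0],"gripper": -1},
    {"dp": [0.01,0,0.4],"rot": [0,0,0],"gripper": -1},
    {"dp": [0.01,0,0.4],"rot": [0,0,0],"gripper": -1},
    {"dp": [0,0,0],"rot": [0,0,0],"gripper": -0.4},
    {"dp": [0,0,0],"rot": [0,0,0],"gripper": 0.2},
    {"dp": [0,0,0],"rot": [0,0,0],"gripper": 0.5},
    {"dp": [0,0,0],"rot": [0,0,0],"gripper": 1}
  ]
}}

```text
t: 14.52
position: [0.5519, 0.2291, 0.1988]
tcp_rot: [-3.14, 0.001, 1.51]
wrist_force: [-0.5, 0.6, 1.0]
width: 0.0164
gripper_force: 58.4
```

>>> {"method": "send_rows", "body": {
  "deltas": [
    {"dp": [0,0,0],"rot": [0,0,0],"gripper": 1},
    {"dp": [0,0,0],"rot": [0,0,0],"gripper": 1},
    {"dp": [0,0,0],"rot": [0,0,0],"gripper": 1},
    {"dp": [0,0,0],"rot": [0,0,0],"gripper": 1}
  ]
}}

```text
t: 15.02
position: [0.5519, 0.229, 0.1987]
tcp_rot: [-3.14, 0.001, 1.51]
wrist_force: [-0.7, -0.4, 5.7]
width: 0.0161
gripper_force: 58.5
```

>>> {"method": "send_rows", "body": {
  "deltas": [
    {"dp": [0,0,-0.12],"rot": [0,0,0],"gripper": 1},
    {"dp": [0,0,-0.12],"rot": [0,0,0],"gripper": 1},
    {"dp": [0,-0.2,0],"rot": [0,0,0],"gripper": 1},
    {"dp": [0,-0.35,0],"rot": [0,0,0],"gripper": 1},
    {"dp": [0,-0.35,0],"rot": [0,0,0],"gripper": 1},
    {"dp": [0,-0.35,0],"rot": [0,0,0],"gripper": 1},
    {"dp": [0,-0.35,0],"rot": [0,0,0],"gripper": 1},
    {"dp": [0,-0.2,-0.3],"rot": [0,0,0],"gripper": 1},
    {"dp": [0,0,-0.6],"rot": [0,0,0],"gripper": 1},
    {"dp": [0,0,-0.6],"rot": [0,0,0],"gripper": 1}
  ]
}}

```text
t: 16.27
position: [0.4617, 0.2345, 0.287]
tcp_rot: [-3.139, 0.001, 1.51]
wrist_force: [0.3, 0.2, -1.0]
width: 0.0162
gripper_force: 58.6
```

```bash
python3 - <<'E'
from h import *
print(r.get_obs()["position"],r.get_obs()["tcp_rot"],r.get_obs()["wrist_force"])
plan(np.array([.457,-.172,.32]),tool(1.51),10,1)
E
```

```text
[0.46172327 0.23452825 0.28699791] [-3.13947567e+00  1.03880391e-03  1.51041528e+00] [ 0.29219134  0.23837588 -1.02990703]
[{"dp": [-0.81, 0.04, -0.07], "rot": [0.0, 0.0, 0.0], "gripper": 1}, {"dp": [-0.81, 0.04, -0.06], "rot": [0.0, 0.0, 0.0], "gripper": 1}, {"dp": [-0.81, 0.04, -0.07], "rot": [0.0, 0.0, 0.0], "gripper": 1}, {"dp": [-0.81, 0.04, -0.06], "rot": [0.0, 0.0, 0.0], "gripper": 1}, {"dp": [-0.81, 0.04, -0.07], "rot": [0.0, 0.0, 0.0], "gripper": 1}, {"dp": [-0.81, 0.04, -0.06], "rot": [0.0, 0.0, 0.0], "gripper": 1}, {"dp": [-0.82, 0.04, -0.07], "rot": [0.0, 0.0, 0.0], "gripper": 1}, {"dp": [-0.81, 0.04, -0.06], "rot": [0.0, 0.0, 0.0], "gripper": 1}, {"dp": [-0.82, 0.04, -0.07], "rot": [-0.001, 0.0, 0.0], "gripper": 1}, {"dp": [-0.81, 0.04, -0.06], "rot": [0.0, 0.001, 0.0], "gripper": 1}] max turn deg 0.11459155902616465 max mm 41.19769411022903
```

>>> {"method": "send_rows", "body": {
  "deltas": [
    {"dp": [-0.4,0.04,-0.1],"rot": [0,0,0],"gripper": 1},
    {"dp": [-0.7,0.04,-0.1],"rot": [0,0,0],"gripper": 1},
    {"dp": [-0.9,0.04,-0.1],"rot": [0,0,0],"gripper": 1},
    {"dp": [-0.95,0.04,-0.1],"rot": [0,0,0],"gripper": 1},
    {"dp": [-1,0.04,-0.1],"rot": [0,0,0],"gripper": 1},
    {"dp": [-1,0.04,-0.1],"rot": [0,0,0],"gripper": 1},
    {"dp": [-1,0.04,-0.06],"rot": [0,0,0],"gripper": 1},
    {"dp": [-0.9,0.04,0],"rot": [0,0,0],"gripper": 1},
    {"dp": [-0.7,0.04,0],"rot": [0,0,0],"gripper": 1},
    {"dp": [-0.5,0.04,0],"rot": [0,0,0],"gripper": 1}
  ]
}}

```text
t: 17.52
position: [0.4575, -0.1705, 0.3198]
tcp_rot: [-3.14, 0.002, 1.508]
wrist_force: [0.0, 0.2, -1.7]
width: 0.0162
gripper_force: 58.7
```

>>> {"method": "send_rows", "body": {
  "deltas": [
    {"dp": [0,0,0],"rot": [0,0,0],"gripper": 1},
    {"dp": [0,0,0],"rot": [0,0,0],"gripper": 1}
  ]
}}

```text
t: 17.77
position: [0.4578, -0.1674, 0.3192]
tcp_rot: [-3.139, 0.001, 1.511]
wrist_force: [0.6, 0.1, -0.5]
width: 0.0163
gripper_force: 58.7
```

```bash
python3 - <<'E'
from h import *
o=r.get_obs();print(o["position"],o["tcp_rot"],o["wrist_force"])
w=r.read_camera("wrist")[:,:,::-1];t=r.read_camera("top")[:,:,::-1];s=r.read_camera("scene")[:,:,::-1]
f=lambda a:cv2.convertScaleAbs(cv2.resize(a,(400,300),interpolation=3),alpha=1.2)
cv2.imwrite("pics/w7.png",np.vstack([np.hstack([f(w),f(t[196:286,275:395])]),np.hstack([f(s[105:225,170:330]),f(s[174:249,340:440])])]))
E
```

```text
[ 0.4578129  -0.16742975  0.31920142] [-3.13930143e+00  1.02527322e-03  1.51119930e+00] [ 0.566204    0.12162744 -0.45644858]
```

View pics/w7.png

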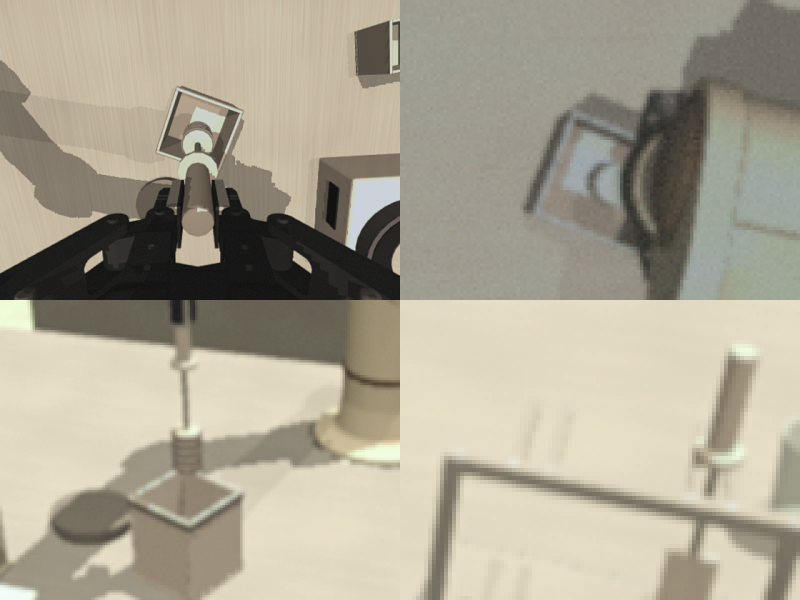

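The brush hangs straight over the tank mouth and the rest is undisturbed. Time to descend.

>>> {"method": "send_rows", "body": {
  "deltas": [
    {"dp": [-0.07,0,0.3],"rot": [0,0,0],"gripper": 1},
    {"dp": [0,0,0.5],"rot": [0,0,0],"gripper": 1},
    {"dp": [0,0,0.5],"rot": [0,0,0],"gripper": 1},
    {"dp": [0,0,0.5],"rot": [0,0,0],"gripper": 1},
    {"dp": [0,0,0.5],"rot": [0,0,0],"gripper": 1},
    {"dp": [0,0,0.35],"rot": [0,0,0],"gripper": 1},
    {"dp": [0,0,0.15],"rot": [0,0,0],"gripper": 1},
    {"dp": [0,0,0],"rot": [0,0,0],"gripper": 1}
  ]
}}

```text
t: 18.92
position: [0.4564, -0.172, 0.1779]
tcp_rot: [-3.137, 0.001, 1.511]
wrist_force: [-1.0, -0.1, -0.5]
width: 0.0162
gripper_force: 58.7
```

>>> {"method": "send_rows", "body": {
  "deltas": [
    {"dp": [0,0,0.06],"rot": [0,0,0],"gripper": 1},
    {"dp": [0,0,0.06],"rot": [0,0,0],"gripper": 1},
    {"dp": [0,0,0.06],"rot": [0,0,0],"gripper": 1},
    {"dp": [0,0,0],"rot": [0,0,0],"gripper": 1}
  ]
}}

```text
t: 19.42
position: [0.4567, -0.1723, 0.1694]
tcp_rot: [-3.138, 0.001, 1.51]
wrist_force: [0.3, 0.7, -0.4]
width: 0.0164
gripper_force: 58.7
```

>>> {"method": "send_rows", "body": {
  "deltas": [
    {"dp": [0,0,0.04],"rot": [0,0,0],"gripper": 1},
    {"dp": [0,0,0.04],"rot": [0,0,0],"gripper": 1},
    {"dp": [0,0,0],"rot": [0,0,0],"gripper": 1}
  ]
}}

```text
t: 19.8
position: [0.4571, -0.1724, 0.1657]
tcp_rot: [-3.139, 0.002, 1.51]
wrist_force: [-0.8, 0.0, 0.6]
width: 0.0163
gripper_force: 58.9
```

>>> {"method": "send_rows", "body": {
  "deltas": [
    {"dp": [0,0,0.03],"rot": [0,0,0],"gripper": 1},
    {"dp": [0,0,0.03],"rot": [0,0,0],"gripper": 1},
    {"dp": [0,0,0],"rot": [0,0,0],"gripper": 1}
  ]
}}

```text
t: 20.18
position: [0.457, -0.1723, 0.1626]
tcp_rot: [-3.139, 0.002, 1.51]
wrist_force: [-0.6, 0.8, 3.6]
width: 0.0164
gripper_force: 59.0
```

Touching at about 4 N. I'll go on with the strokes.

>>> {"method": "send_rows", "body": {
  "deltas": [
    {"dp": [0,0,-0.3],"rot": [0,0,0],"gripper": 1},
    {"dp": [0,0,-0.5],"rot": [0,0,0],"gripper": 1},
    {"dp": [0,0,-0.5],"rot": [0,0,0],"gripper": 1},
    {"dp": [0,0,-0.2],"rot": [0,0,0],"gripper": 1},
    {"dp": [0,0,0],"rot": [0,0,0],"gripper": 1}
  ]
}}

```text
t: 20.8
position: [0.4573, -0.1723, 0.2381]
tcp_rot: [-3.139, 0.002, 1.51]
wrist_force: [-0.8, -0.2, -1.1]
width: 0.0163
gripper_force: 58.7
```

>>> {"method": "send_rows", "body": {
  "deltas": [
    {"dp": [0,0,0.3],"rot": [0,0,0],"gripper": 1},
    {"dp": [0,0,0.5],"rot": [0,0,0],"gripper": 1},
    {"dp": [0,0,0.3],"rot": [0,0,0],"gripper": 1},
    {"dp": [0,0,0.2],"rot": [0,0,0],"gripper": 1},
    {"dp": [0,0,0.1],"rot": [0,0,0],"gripper": 1},
    {"dp": [0,0,0.1],"rot": [0,0,0],"gripper": 1},
    {"dp": [0,0,0],"rot": [0,0,0],"gripper": 1},
    {"dp": [0,0,0],"rot": [0,0,0],"gripper": 1}
  ]
}}

```text
t: 21.8
position: [0.4569, -0.1724, 0.1631]
tcp_rot: [-3.139, 0.002, 1.51]
wrist_force: [-1.8, 0.4, 3.2]
width: 0.0162
gripper_force: 59.2
```

>>> {"method": "send_rows", "body": {
  "deltas": [
    {"dp": [0,0,-0.3],"rot": [0,0,0],"gripper": 1},
    {"dp": [0,0,-0.5],"rot": [0,0,0],"gripper": 1},
    {"dp": [0,0,-0.5],"rot": [0,0,0],"gripper": 1},
    {"dp": [0,0,-0.2],"rot": [0,0,0],"gripper": 1},
    {"dp": [0,0,0],"rot": [0,0,0],"gripper": 1}
  ]
}}

```text
t: 22.42
position: [0.4576, -0.1725, 0.2384]
tcp_rot: [-3.14, 0.002, 1.51]
wrist_force: [1.1, -0.4, -1.5]
width: 0.0163
gripper_force: 58.8
```

>>> {"method": "send_rows", "body": {
  "deltas": [
    {"dp": [0,0,0.3],"rot": [0,0,0],"gripper": 1},
    {"dp": [0,0,0.5],"rot": [0,0,0],"gripper": 1},
    {"dp": [0,0,0.3],"rot": [0,0,0],"gripper": 1},
    {"dp": [0,0,0.2],"rot": [0,0,0],"gripper": 1},
    {"dp": [0,0,0.1],"rot": [0,0,0],"gripper": 1},
    {"dp": [0,0,0.1],"rot": [0,0,0],"gripper": 1},
    {"dp": [0,0,0],"rot": [0,0,0],"gripper": 1},
    {"dp": [0,0,0],"rot": [0,0,0],"gripper": 1}
  ]
}}

```text
t: 23.42
position: [0.4569, -0.1724, 0.1631]
tcp_rot: [-3.139, 0.002, 1.51]
wrist_force: [-1.5, 0.4, 2.5]
width: 0.016
gripper_force: 59.2
```

>>> {"method": "send_rows", "body": {
  "deltas": [
    {"dp": [0,0,-0.3],"rot": [0,0,0],"gripper": 1},
    {"dp": [0,0,-0.5],"rot": [0,0,0],"gripper": 1},
    {"dp": [0,0,-0.5],"rot": [0,0,0],"gripper": 1},
    {"dp": [0,0,-0.2],"rot": [0,0,0],"gripper": 1},
    {"dp": [0,0,0],"rot": [0,0,0],"gripper": 1},
    {"dp": [0,0,-0.4],"rot": [0,0,0],"gripper": 1},
    {"dp": [0,0,-0.5],"rot": [0,0,0],"gripper": 1},
    {"dp": [0,0,-0.5],"rot": [0,0,0],"gripper": 1},
    {"dp": [0,0,-0.2],"rot": [0,0,0],"gripper": 1}
  ]
}}

```text
t: 24.55
position: [0.4575, -0.1722, 0.3179]
tcp_rot: [-3.139, 0.002, 1.51]
wrist_force: [0.3, 0.4, -1.0]
width: 0.0163
gripper_force: 58.8
```

```bash
python3 - <<'E'
from h import *
print(r.get_obs()["position"])
e=np.array([.998,-.061,0]);sl=np.array([.5519,.229,.212])
R=tool(1.510)
s=plan(sl-.1*e+[0,0,.09],R,10,1)
s=plan(sl-.1*e,R,3,1,s)
plan(sl,R,6,1,s)
E
```

```text
[ 0.45754421 -0.1721749   0.31786661]
[{"dp": [0.81, -0.06, 0.03], "rot": [0.0, 0.0, 0.0], "gripper": 1}, {"dp": [0.81, -0.06, 0.03], "rot": [0.0, 0.0, 0.0], "gripper": 1}, {"dp": [0.81, -0.06, 0.03], "rot": [0.0, 0.0, 0.0], "gripper": 1}, {"dp": [0.81, -0.06, 0.03], "rot": [0.0, 0.0, 0.0], "gripper": 1}, {"dp": [0.81, -0.06, 0.03], "rot": [0.0, 0.0, 0.0], "gripper": 1}, {"dp": [0.81, -0.06, 0.03], "rot": [0.0, 0.0, 0.0], "gripper": 1}, {"dp": [0.82, -0.06, 0.03], "rot": [0.0, 0.0, 0.0], "gripper": 1}, {"dp": [0.81, -0.06, 0.03], "rot": [0.0, 0.0, 0.0], "gripper": 1}, {"dp": [0.82, -0.06, 0.03], "rot": [-0.001, 0.0, 0.0], "gripper": 1}, {"dp": [0.81, -0.06, 0.04], "rot": [0.0, 0.001, 0.0], "gripper": 1}] max turn deg 0.11459155902616465 max mm 41.13696634415328
[{"dp": [0.0, 0.0, 0.6], "rot": [0.0, 0.0, 0.0], "gripper": 1}, {"dp": [0.0, 0.0, 0.6], "rot": [0.0, 0.0, 0.0], "gripper": 1}, {"dp": [0.0, 0.0, 0.6], "rot": [0.0, 0.0, 0.0], "gripper": 1}] max turn deg 0.0 max mm 30.0
[{"dp": [0.0, 0.33, 0.0], "rot": [0.0, 0.0, 0.0], "gripper": 1}, {"dp": [0.0, 0.33, 0.0], "rot": [0.0, 0.0, 0.0], "gripper": 1}, {"dp": [0.0, 0.33, 0.0], "rot": [0.0, 0.0, 0.0], "gripper": 1}, {"dp": [0.0, 0.34, 0.0], "rot": [0.0, 0.0, 0.0], "gripper": 1}, {"dp": [0.0, 0.33, 0.0], "rot": [0.0, 0.0, 0.0], "gripper": 1}, {"dp": [0.0, 0.34, -0.01], "rot": [0.0, 0.0, 0.0], "gripper": 1}] max turn deg 0.0 max mm 17.00735135169495
```

>>> {"method": "send_rows", "body": {
  "deltas": [
    {"dp": [0.4,-0.06,0.03],"rot": [0,0,0],"gripper": 1},
    {"dp": [0.7,-0.06,0.03],"rot": [0,0,0],"gripper": 1},
    {"dp": [0.95,-0.06,0.03],"rot": [0,0,0],"gripper": 1},
    {"dp": [1,-0.06,0.03],"rot": [0,0,0],"gripper": 1},
    {"dp": [1,-0.06,0.03],"rot": [0,0,0],"gripper": 1},
    {"dp": [1,-0.06,0.03],"rot": [0,0,0],"gripper": 1},
    {"dp": [1,-0.06,0.03],"rot": [0,0,0],"gripper": 1},
    {"dp": [0.95,-0.06,0.03],"rot": [0,0,0],"gripper": 1},
    {"dp": [0.7,-0.06,0.03],"rot": [0,0,0],"gripper": 1},
    {"dp": [0.4,-0.06,0.03],"rot": [0,0,0],"gripper": 1}
  ]
}}

```text
t: 25.8
position: [0.4491, 0.2371, 0.3005]
tcp_rot: [-3.136, 0.001, 1.514]
wrist_force: [-0.0, -0.1, 0.1]
width: 0.0162
gripper_force: 58.8
```

>>> {"method": "send_rows", "body": {
  "deltas": [
    {"dp": [0,0,0.5],"rot": [0,0,0],"gripper": 1},
    {"dp": [0,0,0.6],"rot": [0,0,0],"gripper": 1},
    {"dp": [0,0,0.5],"rot": [0,0,0],"gripper": 1},
    {"dp": [0,0,0.2],"rot": [0,0,0],"gripper": 1},
    {"dp": [0,0,0],"rot": [0,0,0],"gripper": 1}
  ]
}}

```text
t: 26.42
position: [0.4502, 0.2342, 0.2112]
tcp_rot: [-3.136, 0.002, 1.511]
wrist_force: [-0.1, 0.5, -0.8]
width: 0.0162
gripper_force: 58.8
```

```bash
python3 - <<'E'
from h import *
print(r.get_obs()["position"])
plan(np.array([.5519,.229,.212]),tool(1.510),7,1)
E
```

```text
[0.45022453 0.2341725  0.21121274]
[{"dp": [0.0, 0.29, 0.0], "rot": [0.0, 0.0, 0.0], "gripper": 1}, {"dp": [0.0, 0.29, 0.0], "rot": [0.0, 0.0, 0.0], "gripper": 1}, {"dp": [0.0, 0.29, -0.01], "rot": [-0.001, 0.0, 0.0], "gripper": 1}, {"dp": [0.0, 0.29, 0.0], "rot": [0.0, 0.0, 0.0], "gripper": 1}, {"dp": [0.01, 0.29, 0.0], "rot": [-0.001, 0.0, 0.0], "gripper": 1}, {"dp": [0.0, 0.29, -0.01], "rot": [0.0, 0.0, 0.0], "gripper": 1}, {"dp": [0.01, 0.3, 0.0], "rot": [-0.001, 0.001, 0.001], "gripper": 1}] max turn deg 0.19847840235184516 max mm 15.008331019803634
```

>>> {"method": "send_rows", "body": {
  "deltas": [
    {"dp": [0.02,0.2,0],"rot": [0,0,0],"gripper": 1},
    {"dp": [0,0.29,0],"rot": [0,0,0],"gripper": 1},
    {"dp": [0,0.29,0],"rot": [0,0,0],"gripper": 1},
    {"dp": [0,0.29,0],"rot": [0,0,0],"gripper": 1},
    {"dp": [0,0.29,0],"rot": [0,0,0],"gripper": 1},
    {"dp": [0,0.29,0],"rot": [0,0,0],"gripper": 1},
    {"dp": [0,0.25,0],"rot": [0,0,0],"gripper": 1},
    {"dp": [0,0.14,0],"rot": [0,0,0],"gripper": 1},
    {"dp": [0,0,0],"rot": [0,0,0],"gripper": 1}
  ]
}}

```text
t: 27.55
position: [0.5536, 0.2286, 0.2115]
tcp_rot: [-3.138, 0.001, 1.51]
wrist_force: [-0.1, 0.2, -0.7]
width: 0.0162
gripper_force: 58.8
```

>>> {"method": "send_rows", "body": {
  "deltas": [
    {"dp": [0,0,0.08],"rot": [0,0,0],"gripper": 1},
    {"dp": [0,0,0.08],"rot": [0,0,0],"gripper": 1},
    {"dp": [0,0,0.04],"rot": [0,0,0],"gripper": 1},
    {"dp": [0,0,0.02],"rot": [0,0,0],"gripper": 1},
    {"dp": [0,0,0],"rot": [0,0,0],"gripper": 1}
  ]
}}

```text
t: 28.18
position: [0.5534, 0.2286, 0.2007]
tcp_rot: [-3.138, 0.001, 1.51]
wrist_force: [-0.3, -0.0, 0.3]
width: 0.0164
gripper_force: 58.8
```

Just about seated. I'll go another 2 mm, release, rise straight up and check.

>>> {"method": "send_rows", "body": {
  "deltas": [
    {"dp": [0,0,0.03],"rot": [0,0,0],"gripper": 1},
    {"dp": [0,0,0.01],"rot": [0,0,0],"gripper": 1},
    {"dp": [0,0,0],"rot": [0,0,0],"gripper": 0.5},
    {"dp": [0,0,0],"rot": [0,0,0],"gripper": 0.3},
    {"dp": [0,0,0],"rot": [0,0,0],"gripper": 0},
    {"dp": [0,0,0],"rot": [0,0,0],"gripper": -0.3},
    {"dp": [0,0,0],"rot": [0,0,0],"gripper": -0.3}
  ],
  "force": 20
}}

```text
t: 29.05
position: [0.5534, 0.2286, 0.1987]
tcp_rot: [-3.138, 0.001, 1.51]
wrist_force: [1.8, 0.6, 0.3]
width: 0.0557
gripper_force: 0.0
```

>>> {"method": "send_rows", "body": {
  "deltas": [
    {"dp": [0,0,-0.3],"rot": [0,0,0],"gripper": -0.3},
    {"dp": [0,0,-0.5],"rot": [0,0,0],"gripper": -0.3},
    {"dp": [0,0,-0.6],"rot": [0,0,0],"gripper": -0.3},
    {"dp": [0,0,-0.6],"rot": [0,0,0],"gripper": -0.3},
    {"dp": [0,0,-0.5],"rot": [0,0,0],"gripper": -0.3},
    {"dp": [0,0,0],"rot": [0,0,0],"gripper": -0.3},
    {"dp": [0,0,0],"rot": [0,0,0],"gripper": -0.3}
  ]
}}

```text
t: 29.92
position: [0.5535, 0.2286, 0.3235]
tcp_rot: [-3.138, 0.002, 1.51]
wrist_force: [-0.1, 0.0, 0.5]
width: 0.0554
gripper_force: 0.0
```

```bash
python3 - <<'E'
from h import *
o=r.get_obs();print(o["position"],o["width"],o["wrist_force"])
w=r.read_camera("wrist")[:,:,::-1];t=r.read_camera("top")[:,:,::-1];s=r.read_camera("scene")[:,:,::-1]
f=lambda a:cv2.convertScaleAbs(cv2.resize(a,(400,300),interpolation=3),alpha=1.2)
cv2.imwrite("pics/w8.png",np.vstack([np.hstack([f(w),f(t[120:300,240:480])]),np.hstack([f(s[135:255,170:330]),f(s[174:249,340:440])])]))
E
```

```text
[0.55352217 0.22857082 0.32348674] 0.05536626264460438 [-0.05328611  0.00662286  0.49861625]
```

View pics/w8.png

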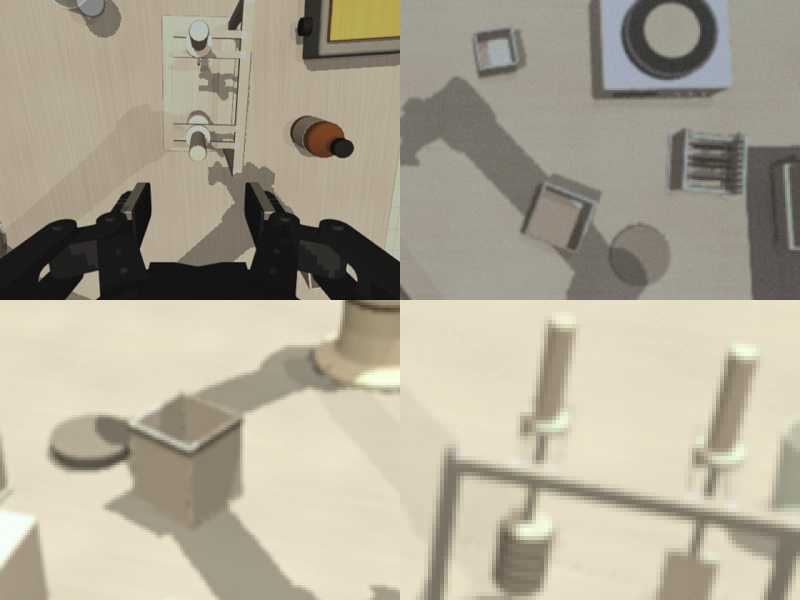

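The brush hangs where it did before: handle top at (563,320) and collar at (547,422) in the crop. The tank stands upright and the other things have not moved, so I'm handing in.

```bash
python3 -c "
from rig import r
print(r.close_job())"
```

```text
the job is handed in; nothing more can be done
None
```

The job is handed in at about 30 s of the 72 s, with no verdict shown yet: the tank stands on its base, the three strokes each touched the floor at about 3–4 N, the brush hangs back in its fork, and in the last pictures nothing else had moved.

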